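# Shut the checker tray and ring for tea

## Task

The round is over. With a fingertip, gently push the half-open flap of the wooden checker tray fully shut, then lightly press the button of the bell that stands right beside the empty tea glass, to ring for a refill, and draw the hand back at least a hand's breadth from it. Do not pick up, shift or knock anything, and leave the other bell, the tea glass and the dice alone.

Things in the scene. Friction and masses are not known exactly. Their poses are not given: they have to be found in the camera images.
- tray: wooden checker tray, fixed to the table, 150 x 220 x 40 mm (x, y, z), open on top, with checkers inside and a wooden flap covering it when shut. Origin at the centre of its underside, on the table; its x axis points from the flap's free edge to its hinge (roughly away from the robot), z up. The hinge line runs along the tray's y axis at x = +75 mm, z = 40 mm
- flap (a joint): angle of the tray's flap, rad: 0 is shut (lying flat on the tray, its upper face 46 mm above the table), grows as the free edge rises; starts between 0.45 and 0.85. The flap is a 150 x 220 mm board 6 mm thick. A stiff hinge keeps it where it is left; about 1 to 2 N pressed down at its middle moves it
- flap_edge (a point): middle of the flap's free edge, on its upper face (150 mm from the hinge)
- bell_tea: chrome counter bell: round black foot 80 mm across, chrome dome 76 mm across and 41 mm high, with a chrome push-button on top (18 mm across, top 59 mm above the table). Loose on the table, 260 g or so. Origin at the centre of its underside, z up. This is the bell beside the tea glass, the one to ring
- bell_tea_top (a point): centre of the top of that bell's push-button
- bell_tea_button (a joint): push-button of the bell beside the tea glass: travel of the push-button, m; 0 up, 0.006 right down. Springs back; it rings from 0.003 m down (about 2 N), right down takes about 4 N
- bell_other: chrome counter bell: round black foot 80 mm across, chrome dome 76 mm across and 41 mm high, with a chrome push-button on top (18 mm across, top 59 mm above the table). Loose on the table, 260 g or so. Origin at the centre of its underside, z up. The same kind as the first, but with no glass beside it: leave it alone
- bell_other_button (a joint): push-button of the other bell: travel of the push-button, m; 0 up, 0.006 right down. Springs back; it rings from 0.003 m down (about 2 N), right down takes about 4 N
- tea_glass: empty tulip-shaped clear tea glass with gilt bands round rim, belly and foot, 58 mm across the rim, 85 mm tall, loose, 85 to 110 mm from the centre of its bell on the robot's side of it. Origin at the centre of its underside
- die_1: red die, 16 mm, loose, lying before the black dice tower (180 mm tall, fixed, at the far left, more than 150 mm from all that is handled); origin at the centre of its underside
- die_2: red die, 16 mm, loose; origin at the centre of its underside
There are look-alikes about, which are no part of the job. Leave any orange or purple look-alike of the bell_tea alone.

How it is judged:
On the way, in this order (a step that is already met when the one before it is completed fails the run):
1. the flap is pushed shut (value of joint flap below 0.05 rad), for 0.1 s.
2. the button of the bell beside the tea glass is pressed by the fingers until it rings (value of joint bell_tea_button above 0.003 m and contact force between the fingers and bell_tea above 0.3 N), for 0.05 s.
3. the button is let go and the hand is drawn back (value of joint bell_tea_button below 0.001 m and distance between the grasp point and bell_tea_top above 0.06 m), for 0.2 s.
At the end, for the whole second after the job is handed in: The flap is shut (within 0.05 rad); the rung bell's button is up again and its bell stands within 15 mm of where it was; the hand is at least 60 mm from the button; the other bell, the tea glass and both dice stand within 12 mm of where they were, the glass upright (all of step 3 and value of joint flap below 0.05 rad and distance of bell_tea from where it was at the start of the episode below 0.015 m and distance of each of bell_other, tea_glass, die_1, die_2 from where it was at the start of the episode below 0.012 m and angle between tea_glass's own z axis and vertical below 0.1 rad and linear speed of each of tea_glass, bell_tea below 0.02 m/s); the robot touches nothing.
It fails at once if the bell is rung before the flap is shut (value of joint bell_tea_button above 0.003 m and value of joint flap above 0.06 rad).
It fails at once if the bell to be rung is lifted or shifted (over 15 mm), or pressed hard (over 35 N) (distance of bell_tea from where it was at the start of the episode above 0.015 m or contact force between any of the arm, the fingers and bell_tea above 35 N).
It fails at once if the flap is pushed hard (over 40 N) or thrown wider open (over 1.05 rad) (contact force between the fingers and tray above 40 N or value of joint flap above 1.05 rad).
It fails at once if the other bell's button is pressed (value of joint bell_other_button above 0.002 m).
It fails at once if the other bell, the tea glass or a die is lifted, shifted or knocked (over 12 mm) (distance of any of bell_other, tea_glass, die_1, die_2 from where it was at the start of the episode above 0.012 m).
It also fails if it takes over 45 s, if anything falls off the work surface, if the arm or the gripper's body presses on something with over 40 N, if the wrist force passes 120 N, or if a joint passes its speed limit or range.

## Robot

A 7-joint arm with a two-finger parallel gripper is mounted at the origin on the work surface. World frame = base frame: x ahead of the robot, y to its left, z up, the work surface at z = 0. Lengths are in m, angles in rad, forces in N, time in s.
With the tool pointing down it reaches from about 0.425 to 0.875 m from the base axis. Payload 4.7 kg.
Tool frame: the origin (TCP) lies at the very end of the fingers, on their centre line; the grasp point (between the pads) lies 19 mm behind it; z points along the fingers, y is the line along which they close (so a half turn about z gives the same grasp; the last joint's range is limited). The gripper opens to 87 mm and grips with 3 to 60 N. Pads are 19 mm wide; open, the fingers measure 117 mm over their backs; the gripper's body (75 mm by 190 mm) begins 51 mm behind the grasp point.
Start: joints at [1.302, 0.321, -0.07, 1.45, 0.023, 1.371, -0.057], TCP at [0.181, -0.624, 0.223] pointing down, gripper open.
Joint ranges: [-2.86, 2.86], [-0.3, 2.09], [-1.38, 1.24], [0.06, 2.45], [-1.56, 4.7], [0.09, 2.05], [-2.69, 2.69]. Speed limits (rad/s): [2.57, 2.57, 3.14, 3.14, 3.14, 3.14, 3.14].

## Interface

Orientations are given as a rotation vector (axis times angle).
In Python, from bench import ctrl, imaging, ticket gives the robot as it stands.
- The arm moves only by the tool jog_arm, never from a script. Its argument "rows" is text: rows parted by semicolons, each of 7 numbers parted by spaces: the shift along the tool's x, y, z in cm, then the turn, a rotation vector about the tool's x, y, z in rad, then the closure, from -1 (fully open) to 1 (shut), so that 0 is half open. A call has 1 to 5 rows; each row shifts and turns the commanded pose from where the row before left it, along the tool's axes as they then stand; what a row does not reach is not made up. A row lasts 1/8 s, in which the tool goes at most 62.5 mm and 10.7 degrees, less where a joint would pass 70% of its speed; a pose out of reach is approached as far as the arm can. A call with a gripper value outside its range is refused whole. The fingers move at their own pace and stop on an object; "force" is the grip in N (left out, the last holds). Time passes only in rows, so rows that do not move let the fingers close. It gives the time, the measured TCP pose, the force, the opening and the grip force at its end, in the units of the state.
- ctrl.get_state(): the state, without advancing time (a new reading comes with each control period).
- imaging.get_image(name): name is "scene" or "top" or "wrist"; returns a dict with "img" (480x640x3 uint8, blue, green, red), "vertical_fov" (degrees; the focal length in pixels is half the picture's height over the tangent of half this angle, whatever the lens; pixels are square), "cx", "cy" (the principal point, pixels), "k1" (the pictures are not rectified: a ray, as slopes to the right and down, at radius r is drawn at 1 + k1 r^2 times it, then the intrinsics apply), "origin" and "orientation" of the camera in the world. Camera axes: x right, y down, z forward; pixel columns grow to the right and rows downward; lengths in m; the calibration is good to about 2 mm. A picture is of the moment at which its call begins. There is no depth.
- ticket.close_job(): hands the job in; it is judged then, once.
The state is a dict: "time": time; "joint_positions": joint angles; "qd": joint speeds; "joint_torque": joint torques, N m; "position": TCP position; "tool_rot": TCP orientation; "ft_force": force on the tool from outside, world axes, zero at the start; "torque": the same for the moment, N m; "grip_width": opening from 0.0 (shut) to 1.0 (fully open); "grip_force": force on a finger pad.
Only numpy, scipy, OpenCV 4.12 (cv2) and the standard library are available. Lean on these libraries where they do the work, as an engineer would, in place of code of your own. Each camera call takes 0.05 s, during which the arm holds its last target. There are 200 camera calls.

## Working session

There is one attempt and no reset: what is moved stays moved. The work goes in short steps, Python scripts to look and compute and a tool call to move; the robot and the scene stay as the last step left them, time stands still between calls to the robot, and variables do not carry over. Pictures are saved under pics/ and viewed, at most 10 in all, crops included, and the job is handed in when it is done.

Besides the shell and the picture viewer there is one more tool, called after "Request:" as name(argument=value, ...), one argument or row to a line, values as JSON. jog_arm: Moves the arm, as the interface text tells. Its arguments: {"type":"object","properties":{"rows":{"type":"string"},"force":{"type":"number"}},"required":["rows"]}

```bash
mkdir -p pics; cat > h.py <<'E'
import numpy as np, cv2
from scipy.spatial.transform import Rotation as R
from bench import ctrl, imaging, ticket
def cam(n):
    d=imaging.get_image(n); h,w=d["img"].shape[:2]
    f=h/2/np.tan(np.radians(d["vertical_fov"])/2); o=np.array(d["orientation"],float)
    d["R"]=R.from_rotvec(o).as_matrix() if o.size==3 else (o if o.shape==(3,3) else R.from_quat(o).as_matrix())
    d["f"]=f; d["o"]=np.array(d["origin"]); return d
def ray(d,u,v):
    a=np.array([(u-d["cx"])/d["f"],(v-d["cy"])/d["f"]]); s=a.copy()
    for _ in range(20): s=a/(1+d["k1"]*(s@s))
    return d["R"]@np.array([s[0],s[1],1.])
def plane(d,u,v,z):
    r=ray(d,u,v); return d["o"]+r*(z-d["o"][2])/r[2]
def proj(d,p):
    c=d["R"].T@(np.array(p)-d["o"]); s=c[:2]/c[2]; s=s*(1+d["k1"]*(s@s))
    return s*d["f"]+[d["cx"],d["cy"]]
def tri(d1,p1,d2,p2):
    r1,r2=ray(d1,*p1),ray(d2,*p2); A=np.stack([r1,-r2],1)
    t=np.linalg.lstsq(A,d2["o"]-d1["o"],rcond=None)[0]
    a,b=d1["o"]+r1*t[0],d2["o"]+r2*t[1]; return (a+b)/2,np.linalg.norm(a-b)
E
python3 - <<'E'
from h import *
for n in("scene","top"):
    d=cam(n); cv2.imwrite(f"pics/{n}0.png",d["img"]); print(n,d["o"].round(3),d["orientation"],d["R"].round(2).tolist(),d["f"],d["k1"],d["cx"],d["cy"])
s=ctrl.get_state(); print(s)
E
```

```text
scene [1.085 0.106 0.65 ] [-1.59129809 -2.01412058  0.80663898] [[-0.24, 0.71, -0.66], [0.97, 0.16, -0.17], [-0.01, -0.68, -0.73]] 443.88242958043185 -0.10803599992521991 319.1307603776689 236.54498362546514
top [ 0.45  -0.011  1.249] [-2.19616921  2.14669997 -0.10138671] [[0.02, -1.0, 0.1], [-1.0, -0.02, 0.0], [-0.0, -0.1, -1.0]] 497.8860956263055 -0.09422629312062754 320.66682377001064 234.128839582041
{'time': 0.1, 'joint_positions': array([ 1.30209707,  0.32174763, -0.07011715,  1.45157319,  0.02257535,
        1.3707847 , -0.05687988]), 'qd': array([-0.00150852, -0.0017605 , -0.00135466, -0.00440977,  0.00142474,
        0.00044668,  0.00140935]), 'joint_torque': array([-5.55401493e-05, -4.92574382e+01, -4.05878741e-01, -3.13395309e+01,
       -6.42636954e-02,  3.95496469e-02,  1.05309691e-04]), 'position': array([ 0.18122065, -0.62370485,  0.22156179]), 'tool_rot': array([-3.10853997e+00, -4.42617210e-01,  4.73628898e-04]), 'ft_force': array([ 0.38192469,  0.53273484, -0.50572511]), 'torque': array([-0.00434885, -0.02286367,  0.0118875 ]), 'grip_force': 0.0, 'grip_width': 0.9977740564561073}
```

View pics/scene0.png

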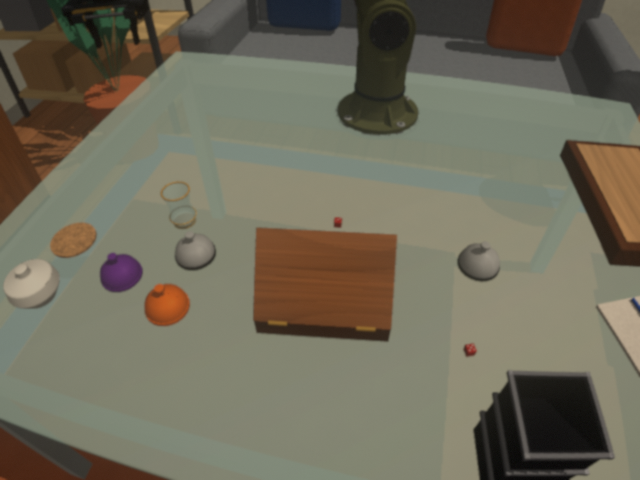

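View pics/top0.png

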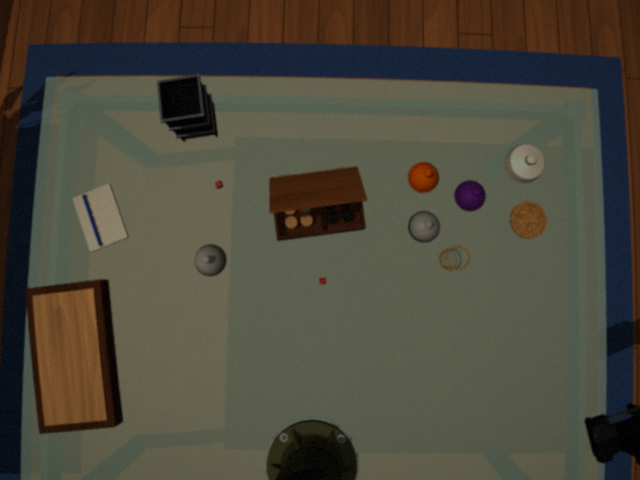

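Scene: two chrome bells, at (195,250) and (480,260), plus an orange one at (167,303) and a purple one at (121,271). The gilt rings of the clear glass at (178,203) are right beside the chrome bell at (195,250), which is (424,226) in the top view. That one fits. The chrome bell at (480,260) has no glass beside it. The flap's free edge faces the robot, in the top view from about (269,212) to (367,198). I'll confirm in an enlarged crop.

```bash
python3 - <<'E'
from h import *
s=cv2.imread("pics/scene0.png"); t=cv2.imread("pics/top0.png")
def c(i,x,y,w,h,k): return cv2.resize(i[y:y+h,x:x+w],None,fx=k,fy=k,interpolation=cv2.INTER_CUBIC)
a=np.hstack([c(s,150,175,80,100,5)[:300*2][:500],c(t,395,190,80,100,5)])
a=np.clip(a*1.5,0,255).astype(np.uint8)
for i in range(0,800,50): cv2.line(a,(i,0),(i,6),(0,0,255),1)
for i in range(0,500,50): cv2.line(a,(0,i),(6,i),(0,0,255),1); cv2.line(a,(400,i),(406,i),(0,0,255),1)
cv2.imwrite("pics/bell_crop.png",a)
b=np.vstack([c(t,262,160,114,85,4)[:290], c(s,245,220,160,125,3)[:310,:456]])
b=np.hstack([c(t,262,160,114,85,3), c(s,245,220,160,125,2.8)[:255]]) if 0 else None
A=c(t,262,160,114,85,3.4);B=c(s,245,220,160,125,2.5)
H=max(A.shape[0],B.shape[0]); o=np.zeros((H,A.shape[1]+B.shape[1],3),np.uint8); o[:A.shape[0],:A.shape[1]]=A;o[:B.shape[0],A.shape[1]:]=B
print(A.shape,B.shape)
cv2.imwrite("pics/flap_crop.png",np.clip(o*1.6,0,255).astype(np.uint8))
E
```

```text
(289, 388, 3) (312, 400, 3)
```

View pics/bell_crop.png

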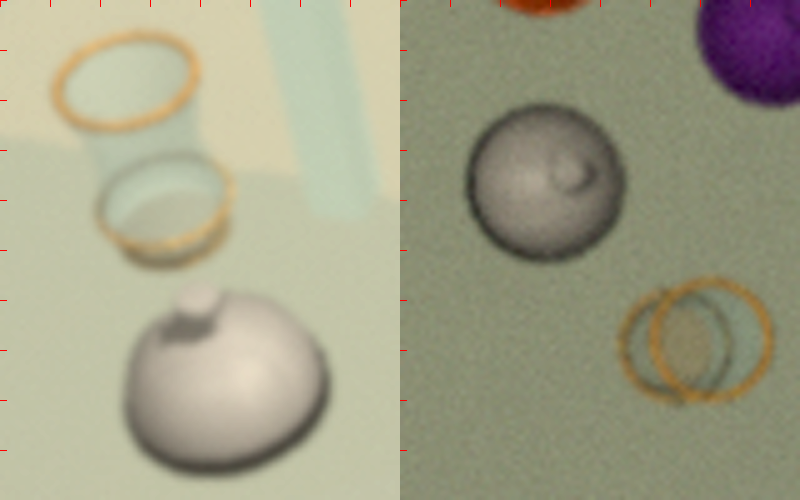

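View pics/flap_crop.png

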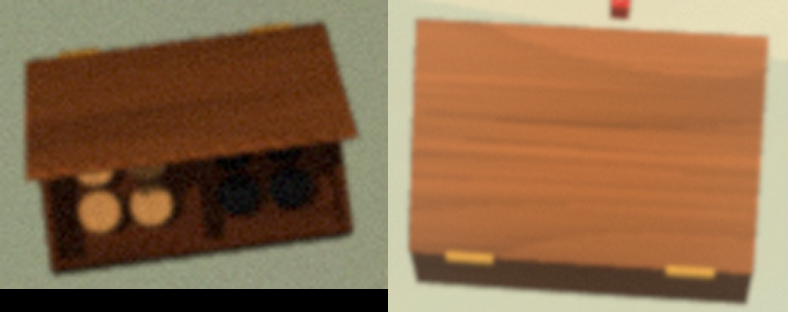

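The crops confirm it: the bell at scene (195,250) / top (424,226) has the gilt-banded glass beside it. Its button top is at scene ~(190,234) and top ~(429.5,224.5). The flap corners are visible in both views.

```bash
python3 - <<'E'
from h import *
s=cam("scene"); t=cam("top")
def T(n,a,b):
    p,e=tri(s,a,t,b); print(n,p.round(4),"gap",round(e,4)); return p
bt=T("button",(190,234),(429.6,224.2))
fr=T("free +y",(397,234.8),(269.9,212.6)); fl=T("free -y",(256.2,228),(367,199.7))
hr=T("hinge +y",(390.6,329.2),(269.4,178.2)); hl=T("hinge -y",(253.8,320.4),(357.3,167.1))
f=(fr+fl)/2;h=(hr+hl)/2;d=f-h
print("widths",np.linalg.norm(fr-fl),np.linalg.norm(hr-hl),"len",np.linalg.norm(d),"ang",np.arcsin(d[2]/np.linalg.norm(d)),"mid",f,h,"yaw",np.arctan2(-d[1],-d[0]))
print("btn plane",plane(s,190,234,.059),plane(t,429.6,224.2,.059))
# bell outline circle in top
for n,d_,x,y in(("tea",t,424,226),("oth",t,210,260)): print(n,plane(d_,x,y,.02))
print("tea scene",plane(s,195,250,.025),"glass rim",T("rim",(150+125/5,175+82/5),(395+311/5,190+341/5)))
print("belly",T("belly",(150+165/5,175+202/5),(395+275/5,190+345/5)))
print("die",plane(t,322,281,.016),plane(t,219,184,.016))
print(R.from_rotvec(ctrl.get_state()["tool_rot"]).as_matrix().round(3))
E
```

```text
button [ 0.5937 -0.2694  0.0562] gap 0.0029
free +y [0.6007 0.1067 0.1509] gap 0.0008
free -y [ 0.635  -0.1101  0.1501] gap 0.0012
hinge +y [0.7013 0.1223 0.0416] gap 0.0001
hinge -y [ 0.7344 -0.0942  0.0401] gap 0.0004
widths 0.21955216104504408 0.2189585088503932 len 0.14927243511495566 ang 0.8252142911589369 mid [ 0.61781887 -0.00168896  0.15051686] [0.71785271 0.0140624  0.04084743] yaw 0.1561779973945439
btn plane [ 0.59569865 -0.26612672  0.059     ] [ 0.59395729 -0.27012395  0.059     ]
tea [ 0.59382129 -0.2645301   0.02      ]
oth [0.49692127 0.26555293 0.02      ]
rim [ 0.5123 -0.3322  0.0803] gap 0.0014
tea scene [ 0.60417219 -0.25999692  0.025     ] glass rim [ 0.51232115 -0.33224883  0.08031758]
belly [ 0.5132 -0.3314  0.0151] gap 0.0003
belly [ 0.51316875 -0.33138599  0.01508523]
die [ 0.45189971 -0.01332642  0.016     ] [0.68928288 0.2521793  0.016     ]
[[ 0.96   0.279 -0.   ]
 [ 0.279 -0.96   0.001]
 [-0.    -0.001 -1.   ]]
```

Checks: hinge height 41 mm, flap 149 × 219 mm and angle about 0.825 rad all agree with the given sizes. The button's z is about 57 mm. The glass is 105 mm from the bell centre. I'll close the fingers, square the tool to the world axes and start across.

Request:
jog_arm(
  rows="0 0 0 0 0 0.14 1; 0 0 0 0 0 0.143 1; 0 0 -2 0 0 0 1; 3 -4 0 0 0 0 1; 3 -4 0 0 0 0 1",
  force=10,
)

```text
time: 0.82
position: [0.242, -0.544, 0.2443]
tool_rot: [3.14, 0.002, 0.002]
ft_force: [1.0, -0.1, -0.4]
grip_width: 0.519
grip_force: 0.0
```

Request:
jog_arm(
  rows="3.5 -4.8 0 0 0 0 1; 3.5 -4.8 0 0 0 0 1; 3.5 -4.8 0 0 0 0 1; 3.5 -4.8 0 0 0 0 1; 3.5 -4.8 0 0 0 0 1",
)

```text
time: 1.45
position: [0.4178, -0.3029, 0.2445]
tool_rot: [3.139, 0.004, 0.003]
ft_force: [1.1, -0.5, 0.1]
grip_width: 0.017
grip_force: 0.0
```

Request:
jog_arm(
  rows="3.5 -4.8 0 0 0 0 1; 3.5 -4.8 0 0 0 0 1; 3.5 -4.8 0 0 0 0 1; 3.5 -4.8 0 0 0 0 1; 3.5 -4.8 0 0 0 0 1",
)

```text
time: 2.08
position: [0.5929, -0.0631, 0.2445]
tool_rot: [3.14, 0.003, 0.004]
ft_force: [0.4, -1.1, 0.2]
grip_width: 0.006
grip_force: 0.0
```

Request:
jog_arm(
  rows="2.5 -3.2 0 0 0 0 1; 2.6 -3.3 0 0 0 0 1; 0 0 4 0 0 0 1; 0 0 3 0 0 0 1; 0 0 0 0 0 0 1",
)

```text
time: 2.7
position: [0.6413, 0.0002, 0.1711]
tool_rot: [3.141, 0.003, -0.006]
ft_force: [-0.5, 0.4, 0.2]
grip_width: 0.004
grip_force: 0.0
```

Request:
jog_arm(
  rows="0 0 1.2 0 0 0 1; 0 0 1.2 0 0 0 1; 0 0 1 0 0 0 1; 0 0 1 0 0 0 1; 0 0 1 0 0 0 1",
)

```text
time: 3.32
position: [0.6426, 0.0007, 0.1181]
tool_rot: [3.141, -0.0, 0.0]
ft_force: [0.1, -0.8, 1.6]
grip_width: 0.007
grip_force: 0.5
```

Request:
jog_arm(
  rows="0 0 1 0 0 0 1; 0 0 1 0 0 0 1; 0 0 1 0 0 0 1; 0 0 1 0 0 0 1; 0 0 1 0 0 0 1",
)

```text
time: 3.95
position: [0.6424, 0.0007, 0.0678]
tool_rot: [3.142, -0.0, -0.0]
ft_force: [-0.3, 0.0, 1.6]
grip_width: 0.003
grip_force: 0.5
```

Request:
jog_arm(
  rows="0 0 0.7 0 0 0 1; 0 0 0.5 0 0 0 1; 0 0 0.3 0 0 0 1; 0 0 0.1 0 0 0 1; 0 0 0 0 0 0 1",
)

```text
time: 4.58
position: [0.6427, 0.0007, 0.0526]
tool_rot: [3.142, -0.0, 0.001]
ft_force: [0.0, 0.2, 0.6]
grip_width: 0.006
grip_force: 0.0
```

Request:
jog_arm(
  rows="0 0 0.2 0 0 0 1; 0 0 0.2 0 0 0 1; 0 0 0.1 0 0 0 1; 0 0 0 0 0 0 1",
)

```text
time: 5.08
position: [0.6425, 0.0007, 0.0474]
tool_rot: [-3.142, 0.0, -0.0]
ft_force: [0.0, -0.3, -0.4]
grip_width: 0.007
grip_force: 0.0
```

Request:
jog_arm(
  rows="0 0 0.1 0 0 0 1; 0 0 0.05 0 0 0 1; 0 0 0 0 0 0 1",
)

```text
time: 5.45
position: [0.6426, 0.0007, 0.0465]
tool_rot: [3.141, -0.0, 0.0]
ft_force: [-2.0, -0.4, 4.7]
grip_width: 0.005
grip_force: 2.3
```

Request:
jog_arm(
  rows="0 0 0.05 0 0 0 1; 0 0 0.05 0 0 0 1; 0 0 0 0 0 0 1",
)

```text
time: 5.82
position: [0.6426, 0.0007, 0.0464]
tool_rot: [3.141, -0.0, 0.0]
ft_force: [-3.8, 0.1, 10.1]
grip_width: 0.003
grip_force: 4.8
```

The flap is at its stop: TCP z is 46.4 mm, the force is climbing, and the given shut height is 46 mm. Now lift and cross to above the bell, then look.

Request:
jog_arm(
  rows="0 0 -3 0 0 0 1; 0 0 -5 0 0 0 1; 0 0 -5 0 0 0 1; 0 0 -2 0 0 0 1; -1 5 0 0 0 0 1",
)

```text
time: 6.45
position: [0.634, -0.0435, 0.1969]
tool_rot: [-3.138, -0.014, -0.007]
ft_force: [0.8, -1.7, -0.9]
grip_width: -0.001
grip_force: 0.0
```

Request:
jog_arm(
  rows="-1 5.5 0 0 0 0 1; -1 5.5 0 0 0 0 1; -1 5.5 0 0 0 0 1; -1 5.5 0 0 0 0 1; 0 0 0 0 0 0 1",
)

```text
time: 7.08
position: [0.5892, -0.277, 0.1929]
tool_rot: [3.139, -0.017, -0.006]
ft_force: [-0.6, -0.6, 0.2]
grip_width: 0.008
grip_force: 0.0
```

```bash
python3 - <<'E'
from h import *
d=cam("wrist"); t=cam("top"); s=cam("scene"); cv2.imwrite("pics/wrist1.png",d["img"])
o=np.hstack([cv2.resize(x["img"],(400,300)) for x in(s,t)]); cv2.imwrite("pics/both1.png",np.clip(o*1.4,0,255).astype(np.uint8))
st=ctrl.get_state(); print(st["time"],st["position"],d["o"],d["f"],"pred px",proj(d,[.594,-.268,.059]),proj(d,st["position"]))
E
```

```text
7.225 [ 0.59240038 -0.26801577  0.19399582] [ 0.66666026 -0.27712554  0.3550305 ] 332.2363896954279 pred px [310.04706495 229.50858022] [303.40826646 293.45298728]
```

View pics/wrist1.png

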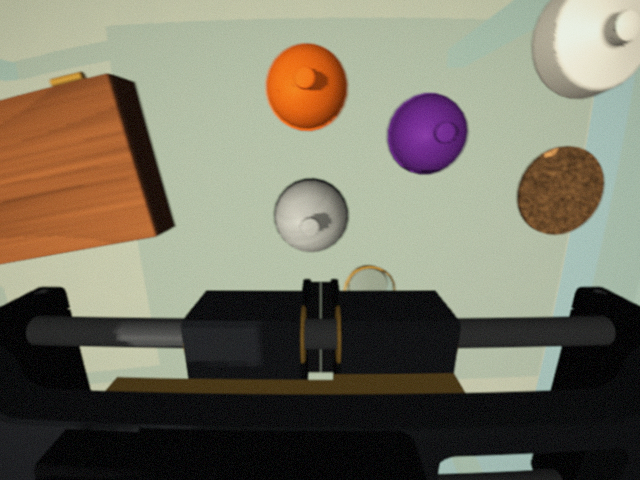

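View pics/both1.png

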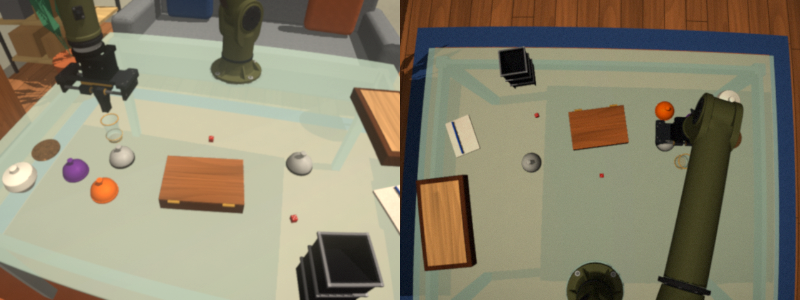

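The flap is shut in both views. The wrist view shows our chrome bell with its button at about (311,226) and the glass rim at (371,280). I'll retake it with the arm settled, to refine the button position.

```bash
python3 - <<'E'
from h import *
cam("top");d=cam("wrist"); st=ctrl.get_state(); print(st["time"],st["position"],d["o"],proj(d,st["position"]),proj(d,[.594,-.268,.059]))
i=d["img"][160:300,240:400]; cv2.imwrite("pics/w2.png",np.clip(cv2.resize(i,None,fx=5,fy=4.2,interpolation=cv2.INTER_CUBIC)[:600]*1.2,0,255).astype(np.uint8))
for u,v in((290,226),(311,226),(300,226)): print(u,v,plane(d,u,v,.059))
E
```

```text
7.325 [ 0.59297568 -0.26700897  0.19460554] [ 0.6697569  -0.26696078  0.35670373] [320.11906986 297.79394876] [321.39505808 233.23981701]
290 226 [ 0.60075471 -0.2391209   0.059     ]
311 226 [ 0.60082194 -0.25842121  0.059     ]
300 226 [ 0.60078582 -0.24831462  0.059     ]
```

View pics/w2.png

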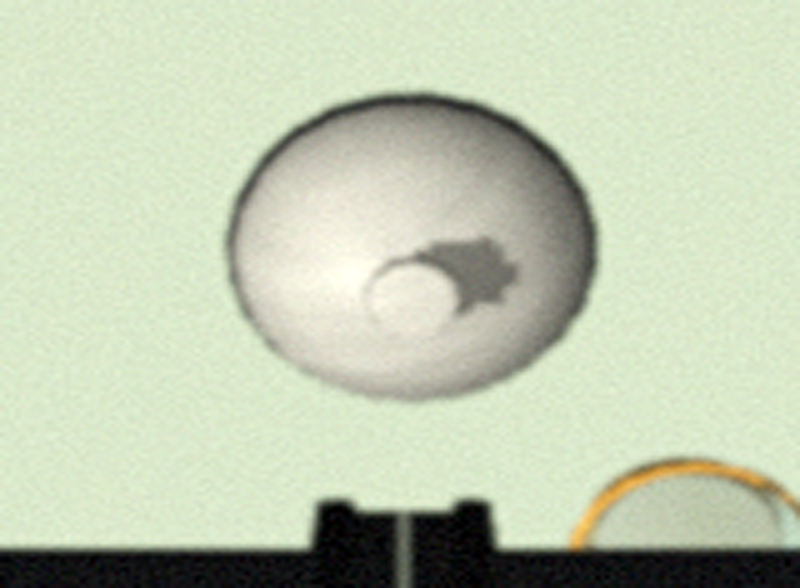

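Button top centre at wrist (322.8,231), giving about (0.595, -0.269). This agrees with the first fix to within 2 mm. Descend to just above it.

Request:
jog_arm(
  rows="0.2 0.2 0 0 0 0 1; 0 0 4 0 0 0 1; 0 0 4 0 0 0 1; 0 0 3 0 0 0 1; 0 0 1.2 0 0 0 1",
)

```text
time: 7.95
position: [0.5936, -0.2702, 0.071]
tool_rot: [-3.14, -0.002, 0.004]
ft_force: [-0.1, 0.2, 0.8]
grip_width: 0.005
grip_force: 0.0
```

Request:
jog_arm(
  rows="0 0 0 0 0 0 1; 0 0 0 0 0 0 1",
)

```text
time: 8.2
position: [0.5957, -0.2715, 0.0748]
tool_rot: [3.14, 0.0, 0.004]
ft_force: [0.6, 0.1, 0.3]
grip_width: 0.006
grip_force: 0.0
```

Request:
jog_arm(
  rows="0 -0.2 0.6 0 0 0 1; 0 0 0.5 0 0 0 1; 0 0 0.2 0 0 0 1; 0 0 0 0 0 0 1; 0 0 0 0 0 0 1",
)

```text
time: 8.82
position: [0.5945, -0.2694, 0.0601]
tool_rot: [3.141, -0.0, 0.0]
ft_force: [-0.6, -0.1, 0.6]
grip_width: 0.003
grip_force: 0.0
```

Request:
jog_arm(
  rows="0 0 0.15 0 0 0 1; 0 0 0.15 0 0 0 1; 0 0 0.1 0 0 0 1; 0 0 0.1 0 0 0 1; 0 0 0 0 0 0 1",
)

```text
time: 9.45
position: [0.5947, -0.2694, 0.0553]
tool_rot: [3.141, -0.0, 0.001]
ft_force: [0.1, 0.0, 3.1]
grip_width: 0.01
grip_force: 1.4
```

Request:
jog_arm(
  rows="0 0 0.1 0 0 0 1; 0 0 0 0 0 0 1; 0 0 0 0 0 0 1",
)

```text
time: 9.82
position: [0.5947, -0.2694, 0.0543]
tool_rot: [3.141, -0.0, 0.001]
ft_force: [-0.6, -0.0, 2.7]
grip_width: 0.006
grip_force: 1.7
```

About 4.7 mm of travel at about 3 N, so it has rung. Draw straight back up.

Request:
jog_arm(
  rows="0 0 -0.5 0 0 0 1; 0 0 -2 0 0 0 1; 0 0 -4 0 0 0 1; 0 0 -5 0 0 0 1; 0 0 -3 0 0 0 1",
)

```text
time: 10.45
position: [0.5951, -0.2691, 0.203]
tool_rot: [3.14, 0.0, 0.004]
ft_force: [0.5, -1.0, -0.2]
grip_width: 0.007
grip_force: 0.0
```

Request:
jog_arm(
  rows="0 0 0 0 0 0 1; 0 0 0 0 0 0 1; 0 0 0 0 0 0 1; 0 0 0 0 0 0 1; 0 0 0 0 0 0 1",
)

```text
time: 11.08
position: [0.5942, -0.2692, 0.1984]
tool_rot: [-3.141, 0.0, 0.001]
ft_force: [-0.1, 0.4, -0.7]
grip_width: 0.009
grip_force: 0.0
```

```bash
python3 - <<'E'
from h import *
d=cam("scene"); w=cam("wrist"); a=cv2.imread("pics/scene0.png"); st=ctrl.get_state(); print(st["time"],st["position"],st["ft_force"])
o=np.vstack([np.hstack([cv2.resize(x[170:350,90:520],(400,170)) for x in(a,d["img"])]),cv2.resize(w["img"],(800,600))[100:420]])
cv2.imwrite("pics/end.png",np.clip(o*1.3,0,255).astype(np.uint8))
print("glass/bell diff",np.abs(a.astype(int)-d["img"])[225:270,170:220].mean(),np.abs(a.astype(int)-d["img"])[180:225,160:205].mean(), "button px", proj(w,[.5955,-.2693,.059]))
E
```

```text
11.175 [ 0.59433227 -0.26921595  0.19870778] [-0.64698754  0.30431339  0.46442547]
glass/bell diff 6.946962962962963 6.865349794238683 button px [320.4958797  232.07009364]
```

View pics/end.png

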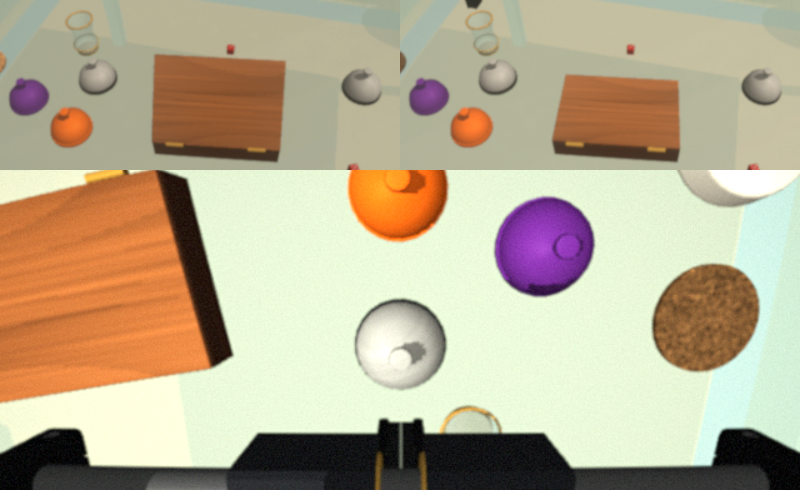

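The before and after views match. The flap is shut, bell, glass and dice have not moved, the button is up, and the hand is about 140 mm above it.

```bash
python3 -c "
from bench import ticket
print(ticket.close_job())"
```

```text
the job is handed in; nothing more can be done
None
```

The job is handed in: I pushed the flap shut, rang the bell beside the tea glass with a press of about 3 N (about 4.7 mm of travel), and drew the hand back about 14 cm; nothing else looks moved in the before and after pictures, and the hand-in gave no verdict.

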